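# Charge the ball mill

## Task

Load the ball mill: lift its red sprung knob, swing the round lid by it until the blue hopper stands over the grinding jar, and let the knob drop fully home. Then pick up the steel chute by its orange block, keeping it level, and tip it over the hopper so that all four brown balls run down into the jar; do not touch the balls with the fingers. Set the empty chute back down flat and lengthwise on its blue mat, let go, and leave the bottle, dishes, specimen jar and mouse where they stand.

Things in the scene. Friction and masses are not known exactly. Their poses are not given: they have to be found in the camera images.
- mill: ball mill, fixed: white round housing, 196 mm across, 85 mm high. Origin on the bench under its centre, z up; the lid turns about this z axis. Its +x axis points to the side where the ceramic grinding jar stands inside (jar centre 50 mm from the axis); a green mark on the housing's top edge at its -x side shows where the red knob must come to rest. Lid top face 95 mm over the bench.
- lid (a joint): turn of the round grey lid (176 mm across), rad, growing anticlockwise seen from above; 0 = hopper over the jar. Range -0.2 to 1.6, starts at 0.9 to 1.45, stays where it is left (friction 0.12 N m). An index ring under the lid blocks it between 0.05 and 0.8 unless the knob is lifted over 10 mm; at 0 (within about 0.05) the knob's pin drops into a hole.
- plunger (a joint): lift of the red sprung knob, m: 0 = fully down, stop at 0.016. The spring pulls it down with 3 N when down, 5.5 N when lifted. It reads 0.010 when the pin rests on the index ring instead of in the hole.
- knob (a point): centre of the red knob on the lid, an upright cylinder 28 mm across and 34 mm high, 58 mm from the mill's axis on the side opposite to the hopper. When down, its centre is 29 mm and its underside 12 mm above the lid's top face.
- hopper (a point): centre of the square hopper mouth, level with the hopper's outer rim, 105 mm over the bench, 50 mm from the mill's axis. Opening 48 x 48 mm, walls 4 mm. Its axes: +x away from the mill's axis. The wall on the outer (+x) side stands 10 mm above the lid's top face, the two side walls 22 mm, and the inner wall 40 mm as a backstop, so the chute comes in from outside, pointing at the mill's axis.
- jar (a point): centre of the jar's floor inside the mill (fixed), 12 mm over the bench; inside 60 x 60 mm, 70 mm deep under a deck with a 56 mm square hole.
- chute_grip (a point): centre of the orange grip block (24 x 24 mm, 42 mm high, sides parallel to the chute) on a bridge over the steel chute. Axes: +x along the chute to its open end (spout), z up. It is 59 mm above the chute's flat underside, 85 mm behind the spout's end, 105 mm before the closed rear end; the bridge top under the block is 38 mm above the underside.
- chute_lip (a point): middle of the open end of the chute on its inner floor, 85 mm ahead of and 55 mm below the block's centre. The chute is a straight open channel 190 mm long, 40 mm wide (inside 32), 34 mm high, floor and walls 4 mm, about 0.2 kg; the balls lie in it behind and under the block
- ball0_center (a point): centre of a brown agate ball, 22 mm across, about 15 g; it starts to roll when the chute is tilted by 8 to 13 degrees
- ball1_center (a point): centre of a brown agate ball, 22 mm across, about 15 g; it starts to roll when the chute is tilted by 8 to 13 degrees
- ball2_center (a point): centre of a brown agate ball, 22 mm across, about 15 g; it starts to roll when the chute is tilted by 8 to 13 degrees
- ball3_center (a point): centre of a brown agate ball, 22 mm across, about 15 g; it starts to roll when the chute is tilted by 8 to 13 degrees
- mat: blue mat, fixed, 200 x 64 mm, 2 mm thick; origin at the middle of its underside on the bench, x along its length. The chute starts on it.
- bottle: amber bottle, 52 mm across, 120 mm high, loose; origin under its centre
- dishes: stack of clear culture dishes (one piece), 75 mm across, 56 mm high, loose; origin under its centre
- specimen: white specimen jar with a blue cap, 58 mm across, 75 mm high, loose; origin under its centre
- mouse: grey computer mouse, 100 x 58 x 32 mm, loose; origin under its centre
Not all that is in view belongs to the job. Of the things that look like the mill, the middle-sized one is meant.

How it is judged:
By the outcome, as a careful person would: the job done as asked, in the order asked, and still so for the second after the job is handed in, with the robot touching nothing.
It also fails if it takes over 70 s, if anything falls off the work surface, if the arm or the gripper's body presses on something with over 40 N, if the wrist force passes 120 N, or if a joint passes its speed limit or range.

## Robot

A 7-joint arm with a two-finger parallel gripper is mounted at the origin on the work surface. World frame = base frame: x ahead of the robot, y to its left, z up, the work surface at z = 0. Lengths are in m, angles in rad, forces in N, time in s.
With the tool pointing down it reaches from about 0.4 to 0.925 m from the base axis. Payload 5.6 kg.
Tool frame: the origin (TCP) lies at the very end of the fingers, on their centre line; the grasp point (between the pads) lies 19 mm behind it; z points along the fingers, y is the line along which they close (so a half turn about z gives the same grasp; the last joint's range is limited). The gripper opens to 85 mm and grips with 20 to 120 N. Pads are 22 mm wide; open, the fingers measure 114 mm over their backs; the gripper's body (76 mm by 85 mm) begins 54 mm behind the grasp point. The pads swing forward as they close: fully open they stand 13 mm farther back than shut.
Start: joints at [1.111, 0.468, -0.012, 1.603, 0.006, 1.071, -0.056], TCP at [0.263, -0.594, 0.231] pointing down, gripper open.
Joint ranges: [-2.53, 2.53], [-0.31, 2.02], [-1.57, 1.55], [0.28, 2.44], [-1.29, 4.43], [0.15, 1.84], [-2.92, 2.92]. Speed limits (rad/s): [2.57, 2.57, 3.14, 3.14, 3.14, 3.14, 3.14].

## Interface

Orientations are given as a unit quaternion [w, x, y, z].
In Python, from cell import status, snapshot, camera_info, ticket, regions_of gives the robot as it stands.
- The arm moves only by the tool move_arm, never from a script. Its argument "plan" is one flat list of numbers, 5 for each row, row after row: the opening, from 0 (shut) to 1 (fully open), then the shift along the tool's x, y, z in cm, then the turn about the tool's z in degrees. In form: [hand, dx, dy, dz, roll, hand, dx, dy, dz, roll, ...]. A call has 1 to 12 rows; each row is the pose to reach, as a shift and turn from the pose commanded when the call began, along the tool's axes at that moment; what a row does not reach only later rows make up. A row lasts 1/10 s, in which the tool goes at most 50 mm and 8.59 degrees, less where a joint would pass 70% of its speed; a pose out of reach is approached as far as the arm can. A call with a gripper value outside its range is refused whole. The fingers move at their own pace and stop on an object; the grip force is fixed at half the most. Time passes only in rows, so rows that repeat a pose let the fingers close. It gives the time, the measured TCP pose, the force, the opening and the grip force at its end, in the units of the state.
- status.read_state(): the state, without advancing time (a new reading comes with each control period).
- snapshot(name): name is "scene" or "top"; returns (picture, depth): 420x560x3 uint8, red, green, blue; 420x560 float32, m along the optical axis (not along the pixel's ray), 0 where there is no reading.
- camera_info(name): a dict with "fov_y" (degrees; the focal length in pixels is half the picture's height over the tangent of half this angle, whatever the lens; pixels are square), "cx", "cy" (the principal point, pixels), "position" and "attitude" of the camera in the world. Camera axes: x right, y down, z forward; pixel columns grow to the right and rows downward; lengths in m; the calibration is good to about 2 mm. A picture is of the moment at which its call begins. camera_info takes no time and is no camera call.
- ticket.job_done(): hands the job in; it is judged then, once.
Trained networks look in the newest picture that a camera, given by its name, has taken for a name from the list of things; names that differ only in an ending like _2 or _b are one class to them, and where a whole thing is asked for, a point or a joint stands for the part that bears it (a point fixed in the world has none). Each returns a list of dicts, best first, with "conf" (0 to 1); they miss things now and then, are a little off and sometimes report something else, mostly with a low value. They report only what shows in the picture. A call takes as long as a camera call. They do not tell look-alikes from the thing itself.
- regions_of(camera, name): "mask" (420x560 bool, what is visible of it) and "box" ([left, top, right, bottom] in pixels, round what is visible of it).
The state is a dict: "time": time; "joint_positions": joint angles; "dq": joint speeds; "effort": joint torques, N m; "eef_pos": TCP position; "tool_rot": TCP orientation; "contact_force": force on the tool from outside, world axes, zero at the start; "torque": the same for the moment, N m; "grip_width": finger opening in m; "gripper_force": force on a finger pad.
Only numpy, scipy, OpenCV 4.12 (cv2) and the standard library are available. Lean on these libraries where they do the work, as an engineer would, in place of code of your own. Each camera call takes 0.05 s, during which the arm holds its last target. There are 200 camera calls.

## Working session

There is one attempt and no reset: what is moved stays moved. The work goes in short steps, Python scripts to look and compute and a tool call to move; the robot and the scene stay as the last step left them, time stands still between calls to the robot, and variables do not carry over. Pictures are saved under pics/ and viewed, at most 10 in all, crops included, and the job is handed in when it is done.

Besides the shell and the picture viewer there is one more tool, called after "Request:" as name(argument=value, ...), one argument or row to a line, values as JSON. move_arm: Moves the arm, as the interface text tells. Its arguments: {"type":"object","properties":{"plan":{"type":"array"}},"required":["plan"]}

```bash
ls; mkdir -p pics
cat > h.py <<'E'
import numpy as np, cv2
from cell import status, snapshot, camera_info, ticket, regions_of
from scipy.spatial.transform import Rotation as R
def cam(n):
    c=camera_info(n); f=210/np.tan(np.radians(c["fov_y"])/2)
    a=np.array(c["attitude"],float)
    M=R.from_quat(a[[1,2,3,0]]).as_matrix() if a.size==4 else a.reshape(3,3)
    return f,c["cx"],c["cy"],np.array(c["position"]),M
def cloud(n,d):
    f,cx,cy,p,M=cam(n); v,u=np.mgrid[0:420,0:560]
    return np.stack([(u-cx)/f*d,(v-cy)/f*d,d],-1)@M.T+p
E
python3 - <<'E'
from h import *
for n in ("scene","top"):
    print(camera_info(n))
    im,d=snapshot(n); np.savez(f"{n}0.npz",im=im,d=d)
    cv2.imwrite(f"pics/{n}0.png",im[:,:,::-1])
print(status.read_state())
E
```

```text
pics
{'fov_y': 48.34721133316798, 'cx': 277.9659754189173, 'cy': 208.06992621793796, 'position': array([0.93120717, 0.42877344, 1.02477591]), 'attitude': array([-0.11898033,  0.37707835,  0.87238005, -0.2874172 ])}
{'fov_y': 48.20532084399839, 'cx': 273.46612312972326, 'cy': 205.29055425261504, 'position': array([ 0.23675124, -0.03878705,  1.2238533 ]), 'attitude': array([-0.06811698,  0.70417551, -0.70305245,  0.07220926])}
{'time': 0.1, 'joint_positions': array([ 1.1110127 ,  0.46834258, -0.01159767,  1.6035163 ,  0.00601717,
        1.0713992 , -0.05631461]), 'dq': array([-0.00066193, -0.00135385,  0.00066142, -0.0027568 , -0.00087681,
        0.00167412, -0.00027238]), 'effort': array([ 4.35825486e-04, -5.33522058e+01,  2.09566910e-02, -2.51968110e+01,
        1.13674410e-02,  4.31678665e-03, -3.57296187e-05]), 'eef_pos': array([ 0.26286588, -0.59393311,  0.23040519]), 'tool_rot': array([-7.81480757e-04,  9.78372377e-01,  2.06849769e-01, -2.33766612e-04]), 'contact_force': array([ 0.09728741, -0.52723649,  0.13375823]), 'torque': array([ 0.00740301,  0.0036049 , -0.01465401]), 'gripper_force': 0.0, 'grip_width': 0.08568630447808917}
```

View pics/scene0.png

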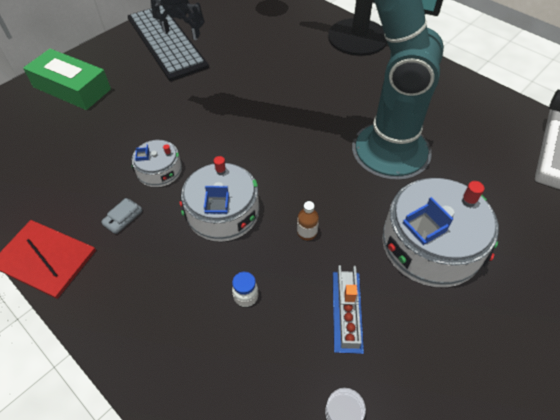

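View pics/top0.png

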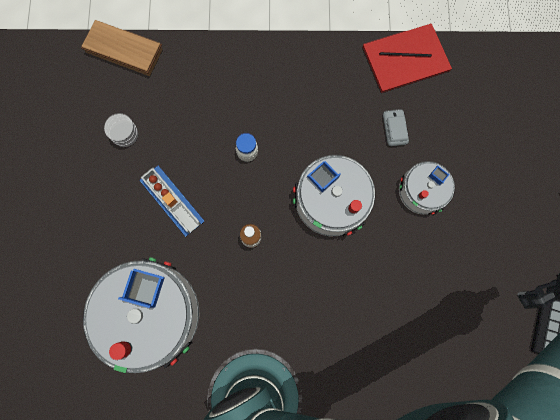

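The top picture shows three mill look-alikes: large (141,315), middle (336,193) and small (427,187). I choose the middle one. The chute is at (172,200), with its orange block at (170,198) and the balls towards (152,180). I'll measure and check in a crop.

Run:
```python
from h import *
for n in ("top","scene"):
    z=np.load(n+"0.npz"); im,d=z["im"],z["d"]; P=cloud(n,d)
    hsv=cv2.cvtColor(im,cv2.COLOR_RGB2HSV); H,S,V=[hsv[...,i].astype(int) for i in range(3)]
    box={"top":(285,150,385,245),"scene":(175,150,268,242)}[n]
    B=np.zeros(d.shape,bool); B[box[1]:box[3],box[0]:box[2]]=1
    ok=B&(d>0)
    X=P[...,0];Y=P[...,1];Z=P[...,2]
    lid=ok&(S<60)&(abs(Z-.095)<.006)
    print(n,"lidz",np.median(Z[lid]),lid.sum())
    (cx,cy),r=cv2.minEnclosingCircle(P[lid][:,:2].astype(np.float32)); print("lid circ",cx,cy,r)
    for nm,m in dict(red=((H<8)|(H>172))&(S>150),green=(H>45)&(H<80)&(S>120),blue=(H>100)&(H<130)&(S>120)).items():
        k,lab,st,ce=cv2.connectedComponentsWithStats((m&ok).astype(np.uint8))
        for i in range(1,k):
            if st[i,4]>5:
                q=P[lab==i]; t=q[q[:,2]>q[:,2].max()-.006]
                print(nm,ce[i].round(),st[i,4],"med",np.median(q,0).round(4),"topmid",((t.min(0)+t.max(0))/2).round(4),len(t))
    # chute
    box={"top":(130,160,210,240),"scene":(325,255,370,355)}[n]
    B=np.zeros(d.shape,bool); B[box[1]:box[3],box[0]:box[2]]=1; ok=B&(d>0)
    m=ok&(H>=8)&(H<22)&(S>150)&(Z>.05); q=P[m]; t=q[q[:,2]>q[:,2].max()-.006]
    print("orange",m.sum(),q[:,2].max(),cv2.minAreaRect(t[:,:2].astype(np.float32)))
    m=ok&(H>100)&(H<130)&(S>120)&(Z<.012); print("mat",cv2.minAreaRect(P[m][:,:2].astype(np.float32)))
    m=ok&(Z>.030)&(Z<.042)&(S<80); print("chute rim",cv2.minAreaRect(P[m][:,:2].astype(np.float32)),np.median(Z[m]))
    if n=="top":
        for nm in ("bottle","dishes","specimen","mouse"):
            u,v={"bottle":(250,236),"dishes":(121,130),"specimen":(247,147),"mouse":(396,128)}[nm]
            W=P[v-20:v+20,u-20:u+20].reshape(-1,3); W=W[W[:,2]>.015]; print(nm,W.min(0).round(3),W.max(0).round(3))
im=np.load("top0.npz")["im"]; s=np.load("scene0.npz")["im"]
a=cv2.resize(im[145:245,280:390],(400,364),interpolation=2); b=cv2.resize(im[155:245,130:210],(324,364),interpolation=2)
cv2.imwrite("pics/crop1.png",np.hstack([a,b])[:,:,::-1])
```

```text
top lidz 0.09573579243323826 3155
lid circ 0.4979797601699829 -0.19910937547683716 0.09642840176820755
red [294. 190.] 18 med [ 0.5126 -0.0978  0.058 ] topmid [ 0.5124 -0.0978  0.0599] 13
red [355. 206.] 127 med [ 0.4535 -0.2366  0.1403] topmid [ 0.4545 -0.2368  0.144 ] 53
red [349. 233.] 14 med [ 0.4012 -0.2351  0.0566] topmid [ 0.4029 -0.2329  0.063 ] 4
green [294. 201.] 14 med [ 0.4839 -0.0975  0.0584] topmid [ 0.4832 -0.0976  0.0591] 12
green [317. 223.] 21 med [ 0.4195 -0.1521  0.0876] topmid [ 0.4203 -0.1521  0.088 ] 20
green [359. 227.] 12 med [ 0.4163 -0.2618  0.0582] topmid [ 0.4202 -0.264   0.0664] 1
blue [323. 176.] 227 med [ 0.5321 -0.1679  0.1146] topmid [ 0.5155 -0.1829  0.1358] 37
orange 54 0.08600521571912134 ((0.48449426889419556, 0.21652837097644806), (0.023369930684566498, 0.021084103733301163), 41.35655975341797)
mat ((0.49652454257011414, 0.22586674988269806), (0.20167410373687744, 0.06447628885507584), 40.46690368652344)
chute rim ((0.491972416639328, 0.22404301166534424), (0.19106723368167877, 0.039976563304662704), 41.45454025268555) 0.03691540677972016
bottle
[... 588 characters left out ...]
 -0.1527  0.0845] topmid [ 0.4194 -0.1499  0.0848] 13
green [183. 212.] 7 med [ 0.5986 -0.2308  0.0594] topmid [ 0.5992 -0.2283  0.0664] 3
green [252. 217.] 16 med [ 0.4873 -0.0957  0.0543] topmid [ 0.4858 -0.0963  0.0543] 13
blue [216. 197.] 373 med [ 0.5273 -0.175   0.1124] topmid [ 0.5184 -0.1817  0.1341] 40
orange 154 0.0868048708401894 ((0.48838815093040466, 0.21870119869709015), (0.020453859120607376, 0.0200700331479311), 38.7839469909668)
mat ((0.49714621901512146, 0.2272716462612152), (0.20163893699645996, 0.06631708890199661), 40.27151870727539)
chute rim ((0.49399420619010925, 0.22430762648582458), (0.19168244302272797, 0.040656693279743195), 41.49831008911133) 0.035123667937706216
```

View pics/crop1.png

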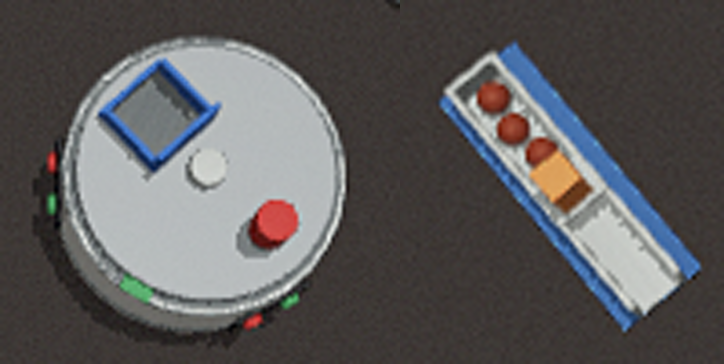

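The crop confirms the middle mill: green top-edge mark lower left, red knob lower right, hopper upper left. The chute's spout points to lower right, with three balls visible behind the block. Next move: above the knob, fingers tangential to it.

```bash
cat >> h.py <<'E'
def go(x,y,z,ydeg=None):
    """shift (cm) and roll (deg) from measured pose to a world target; ydeg = wanted direction of tool y"""
    s=status.read_state(); q=np.array(s["tool_rot"]); M=R.from_quat(q[[1,2,3,0]]).as_matrix()
    d=(np.array([x,y,z])-s["eef_pos"])@M*100
    yd=np.degrees(np.arctan2(M[1,1],M[0,1])); r=0 if ydeg is None else -((ydeg-yd+90)%180-90)
    print("t",round(s["time"],2),"pos",s["eef_pos"].round(4),"ydir",round(yd,1),"shift",d.round(2),"roll",round(r,1),"tilt",np.degrees(np.arccos(-M[2,2])).round(2),"F",s["contact_force"].round(1),"w",round(s["grip_width"],4),"g",round(s["gripper_force"],1))
E
python3 -c "
from h import *
go(.457,-.237,.2,131)"
```

```text
t 0.1 pos [ 0.2629 -0.5939  0.2304] ydir -66.1 shift [ 32.2  -24.78   3.08] roll -17.1 tilt 0.09 F [ 0.1 -0.5  0.1] w 0.0857 g 0.0
```

Request:
move_arm(
  plan=[1, 32.2, -24.8, 2, -17, 1, 32.2, -24.8, 2, -17, 1, 32.2, -24.8, 2, -17, 1, 32.2, -24.8, 2, -17, 1, 32.2, -24.8, 2, -17, 1, 32.2, -24.8, 2, -17, 1, 32.2, -24.8, 2, -17, 1, 32.2, -24.8, 2, -17, 1, 32.2, -24.8, 2, -17, 1, 32.2, -24.8, 2, -17, 1, 32.2, -24.8, 2, -17, 1, 32.2, -24.8, 2, -17],
)

```text
time: 1.3
eef_pos: [0.4562, -0.2392, 0.2111]
tool_rot: [0.0, 0.938, 0.348, -0.0]
contact_force: [0.8, 0.7, 0.2]
grip_width: 0.0856
gripper_force: 0.0
```

```bash
python3 -c "
from h import *
go(.457,-.237,.113,131)"
```

```text
t 1.3 pos [ 0.4562 -0.2392  0.2111] ydir -49.3 shift [ 0.22 -0.12  9.81] roll -0.3 tilt 0.05 F [0.8 0.7 0.2] w 0.0856 g 0.0
```

Request:
move_arm(
  plan=[1, 0.1, 0, 5, 0, 1, 0.1, 0, 9.6, 0, 1, 0.1, 0, 9.6, 0, 0, 0.1, 0, 9.6, 0, 0, 0.1, 0, 9.6, 0, 0, 0.1, 0, 9.6, 0, 0, 0.1, 0, 9.6, 0, 0, 0.1, 0, 9.6, 0, 0, 0.1, 0, 9.6, 0, 0, 0.1, 0, 9.6, 0, 0, 0.1, 0, 9.6, 0],
)

```text
time: 2.4
eef_pos: [0.459, -0.2373, 0.1173]
tool_rot: [0.001, 0.937, 0.349, 0.001]
contact_force: [-1.8, -0.5, 6.0]
grip_width: 0.0264
gripper_force: 58.5
```

Run:
```python
from h import *
go(.457,-.237,.113,131)
c=np.array([.5,-.1995]); s=status.read_state(); v=s["eef_pos"][:2]-c
print(np.hypot(*v),np.degrees(np.arctan2(v[1],v[0])))
q=np.array(s["tool_rot"]); M=R.from_quat(q[[1,2,3,0]]).as_matrix()[:2,:2]
for k in range(1,13):
    a=np.radians(-6*k); w=R.from_euler('z',a).as_matrix()[:2,:2]@v-v
    print(k,6*k,(w@M*100).round(2))
```

```text
t 2.4 pos [ 0.459  -0.2373  0.1173] ydir -49.1 shift [-0.13 -0.16  0.43] roll -0.1 tilt 0.19 F [-1.8 -0.5  6. ] w 0.0264 g 58.5
0.05580207364783572 -137.30269463953698
1 6 [ 0.01 -0.58]
2 12 [ 0.08 -1.16]
3 18 [ 0.22 -1.73]
4 24 [ 0.41 -2.28]
5 30 [ 0.66 -2.81]
6 36 [ 0.96 -3.31]
7 42 [ 1.31 -3.78]
8 48 [ 1.71 -4.2 ]
9 54 [ 2.16 -4.59]
10 60 [ 2.64 -4.92]
11 66 [ 3.15 -5.2 ]
12 72 [ 3.69 -5.43]
```

Request:
move_arm(
  plan=[0, 0, 0, -0.6, 0, 0, 0, 0, -1.2, 0, 0, 0, 0, -1.6, 0, 0, 0, 0, -1.7, 0, 0, 0, 0, -1.7, 0],
)

```text
time: 2.9
eef_pos: [0.4586, -0.237, 0.1325]
tool_rot: [0.001, 0.937, 0.349, 0.001]
contact_force: [4.7, -2.3, -4.2]
grip_width: 0.0259
gripper_force: 59.3
```

Request:
move_arm(
  plan=[0, 0, -0.6, 0, 6, 0, 0.1, -1.2, 0, 12, 0, 0.2, -1.8, 0, 18, 0, 0.4, -2.4, 0, 24, 0, 0.7, -2.9, 0, 30, 0, 1.0, -3.4, 0, 36, 0, 1.35, -3.9, 0, 42, 0, 1.8, -4.3, 0, 48, 0, 2.2, -4.7, 0, 54, 0, 2.7, -5.1, 0, 60, 0, 3.25, -5.4, 0, 66, 0, 3.85, -5.6, 0, 72],
)

```text
time: 4.1
eef_pos: [0.4517, -0.1719, 0.1328]
tool_rot: [0.001, 0.963, -0.271, 0.002]
contact_force: [6.2, -10.0, -6.8]
grip_width: 0.0263
gripper_force: 59.6
```

Request:
move_arm(
  plan=[0, 0, 0, 0, 0, 0, 0, 0, 0, 0, 0, 0, 0, 0, 0],
)

```text
time: 4.4
eef_pos: [0.4518, -0.1717, 0.1328]
tool_rot: [0.001, 0.963, -0.269, 0.002]
contact_force: [5.3, -8.0, -6.0]
grip_width: 0.0259
gripper_force: 59.6
```

Run:
```python
from h import *
go(.457,-.237,.113,59)
c=np.array([.5,-.1995]); s=status.read_state(); v=s["eef_pos"][:2]-c
print(np.hypot(*v),np.degrees(np.arctan2(v[1],v[0])))
# hopper angle from blue rim
for n in("top","scene"):
    im,d=snapshot(n);P=cloud(n,d); hsv=cv2.cvtColor(im,cv2.COLOR_RGB2HSV)
    m=(hsv[...,0]>100)&(hsv[...,0]<130)&(hsv[...,1]>120)&(d>0)&(np.hypot(P[...,0]-.5,P[...,1]+.2)<.095)&(P[...,2]>.098)
    q=P[m][:,:2].astype(np.float32); rr=cv2.minAreaRect(q); e=np.array(rr[0])-c
    print(n,m.sum(),rr,np.hypot(*e),np.degrees(np.arctan2(e[1],e[0])))
```

```text
t 4.4 pos [ 0.4518 -0.1717  0.1328] ydir -121.3 shift [3.82 5.31 2.  ] roll -0.3 tilt 0.28 F [ 5.3 -8.  -6. ] w 0.0259 g 59.6
0.05565003664712827 149.9929548635833
top 0 ((0.0, 0.0), (0.0, 0.0), 0.0) 0.538330985546996 158.24800045268748
scene 266 ((0.5438787937164307, -0.224175363779068), (0.06049368903040886, 0.05396541580557823), 59.5469970703125) 0.0503410579511239 -29.351347611447913
```

Request:
move_arm(
  plan=[0, 0, 0, 0.5, 0, 0, 0, 0, 1.0, 0, 0, 0, 0, 1.6, 0, 0, 0, 0, 1.6, 0],
)

```text
time: 4.9
eef_pos: [0.4519, -0.1717, 0.1174]
tool_rot: [0.001, 0.963, -0.27, 0.002]
contact_force: [3.8, -7.1, 0.6]
grip_width: 0.0258
gripper_force: 60.4
```

Request:
move_arm(
  plan=[1, 0, 0, 1.6, 0, 1, 0, 0, 1.6, 0, 1, 0, 0, 1.6, 0, 1, 0, 0, 1.6, 0, 1, 0, 0, 1.6, 0, 1, 0, 0, 1.6, 0, 1, 0, 0, -3, 0, 1, 0, 0, -8, 0, 1, 0, 0, -13, 0, 1, 0, 0, -15, 0, 1, 0, 0, -15, 0],
)

```text
time: 6.0
eef_pos: [0.4523, -0.1697, 0.2702]
tool_rot: [0.0, 0.963, -0.268, 0.004]
contact_force: [0.2, 0.4, -0.2]
grip_width: 0.0853
gripper_force: 0.0
```

Run:
```python
from h import *
go(.486,.2176,.25,131)
c=np.array([.5,-.1995])
for n in("scene","top"):
    im,d=snapshot(n);P=cloud(n,d); hsv=cv2.cvtColor(im,cv2.COLOR_RGB2HSV)
    near=(d>0)&(np.hypot(P[...,0]-.5,P[...,1]+.2)<.095)
    m=(hsv[...,0]>100)&(hsv[...,0]<130)&(hsv[...,1]>120)&near&(P[...,2]>.098)
    if m.sum()>20:
        rr=cv2.minAreaRect(P[m][:,:2].astype(np.float32)); e=np.array(rr[0])-c
        print(n,m.sum(),rr,np.hypot(*e),np.degrees(np.arctan2(e[1],e[0])))
    m=((hsv[...,0]<8)|(hsv[...,0]>172))&(hsv[...,1]>150)&near&(P[...,2]>.1)
    if m.sum(): q=P[m]; print("knob",m.sum(),np.median(q,0),q[:,2].max(), np.percentile(q[:,2],[5,90]))
    cv2.imwrite(f"pics/{n}1.png",cv2.resize(im[140:250,165:285] if n=="scene" else im,None,fx=4 if n=="scene" else 1,fy=4 if n=="scene" else 1)[:,:,::-1])
```

```text
t 6.0 pos [ 0.4523 -0.1697  0.2702] ydir -121.1 shift [-17.15 -34.89   1.96] roll -72.1 tilt 0.45 F [ 0.2  0.4 -0.2] w 0.0853 g 0.0
scene 265 ((0.5440505743026733, -0.22412335872650146), (0.06269058585166931, 0.05394848436117172), 59.33643341064453) 0.050465462361592606 -29.204286255818378
knob 120 [ 0.45535993 -0.16251572  0.13685312] 0.14261470634989493 [0.11531574 0.14073049]
```

View pics/scene1.png

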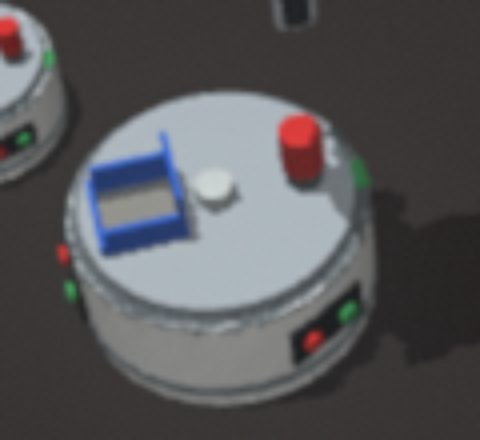

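Knob sits at the green mark and is fully down (top at 0.141, the same as at the start). Hopper centre is at (0.544, -0.224). On to the chute.

Request:
move_arm(
  plan=[1, -17.2, -34.9, 2, -72, 1, -17.2, -34.9, 2, -72, 1, -17.2, -34.9, 2, -72, 1, -17.2, -34.9, 2, -72, 1, -17.2, -34.9, 2, -72, 1, -17.2, -34.9, 2, -72, 1, -17.2, -34.9, 2, -72, 1, -17.2, -34.9, 2, -72, 1, -17.2, -34.9, 2, -72, 1, -17.2, -34.9, 2, -72, 1, -17.2, -34.9, 2, -72, 1, -17.2, -34.9, 2, -72],
)

```text
time: 7.3
eef_pos: [0.4834, 0.2172, 0.2455]
tool_rot: [0.0, 0.938, 0.348, -0.001]
contact_force: [0.3, 0.1, -0.3]
grip_width: 0.0852
gripper_force: 0.0
```

Request:
move_arm(
  plan=[1, 0, 0, 5, 0, 1, 0, 0, 10, 0, 1, 0, 0, 12, 0, 1, 0, 0, 12, 0, 1, 0, 0, 12, 0],
)

```text
time: 7.8
eef_pos: [0.4841, 0.2183, 0.1269]
tool_rot: [0.0, 0.937, 0.349, 0.0]
contact_force: [-0.3, 0.6, 0.1]
grip_width: 0.0858
gripper_force: 0.0
```

Run:
```python
from h import *
go(.4865,.2176,.067,131)
for n in("scene",):
    im,d=snapshot(n);P=cloud(n,d)
    cv2.imwrite(f"pics/{n}2.png",cv2.resize(im[190:370,270:450],None,fx=3,fy=3)[:,:,::-1])
```

```text
t 7.8 pos [0.4841 0.2183 0.1269] ydir -49.2 shift [0.13 0.21 5.99] roll -0.2 tilt 0.03 F [-0.3  0.6  0.1] w 0.0858 g 0.0
```

View pics/scene2.png

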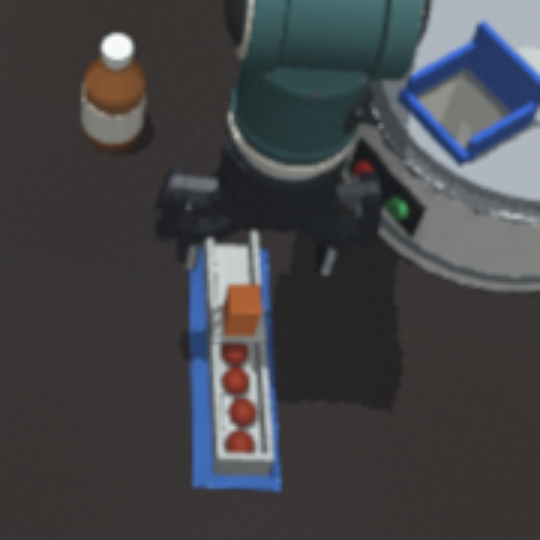

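The four balls lie behind the orange block, and the open fingers straddle the chute line. Descend and grip.

Request:
move_arm(
  plan=[1, 0.1, 0.2, 3, 0, 1, 0.1, 0.2, 5.5, 0, 1, 0.1, 0.2, 6, 0, 1, 0.1, 0.2, 6, 0, 0, 0.1, 0.2, 6, 0, 0, 0.1, 0.2, 6, 0, 0, 0.1, 0.2, 6, 0, 0, 0.1, 0.2, 6, 0, 0, 0.1, 0.2, 6, 0, 0, 0.1, 0.2, 6, 0, 0, 0.1, 0.2, 6, 0, 0, 0.1, 0.2, 6, 0],
)

```text
time: 9.05
eef_pos: [0.4859, 0.2181, 0.067]
tool_rot: [-0.0, 0.937, 0.349, 0.0]
contact_force: [-1.3, -0.0, 5.7]
grip_width: 0.023
gripper_force: 59.6
```

Request:
move_arm(
  plan=[0, 0, 0, -0.2, 0, 0, 0, 0, -0.6, 0, 0, 0, 0, -1.2, 0, 0, 0, 0, -2, 0, 0, 0, 0, -3, 0, 0, 0, 0, -4, 0, 0, 0, 0, -5, 0, 0, 0, 0, -6, 0, 0, 0, 0, -7, 0, 0, 0, 0, -7.6, 0, 0, 0, 0, -7.9, 0, 0, 0, 0, -8, 0],
)

```text
time: 10.25
eef_pos: [0.4856, 0.2178, 0.1465]
tool_rot: [0.0, 0.937, 0.349, 0.0]
contact_force: [0.5, 0.5, -2.0]
grip_width: 0.0224
gripper_force: 58.9
```

```bash
cat >> h.py <<'E'
def chute(n,save=None,crop=None,k=3):
    """rim line of the chute: heading and tilt by PCA of steel-like points near the tool"""
    im,d=snapshot(n);P=cloud(n,d); s=status.read_state(); hsv=cv2.cvtColor(im,cv2.COLOR_RGB2HSV)
    e=s["eef_pos"]; D=P-e
    org=(hsv[...,0]>=6)&(hsv[...,0]<22)&(hsv[...,1]>150)&(np.linalg.norm(D,axis=-1)<.06)&(d>0)
    st=(hsv[...,1]<60)&(hsv[...,2]>110)&(D[...,2]<-.02)&(D[...,2]>-.11)&(np.hypot(D[...,0],D[...,1])<.14)&(d>0)
    q=P[st]
    if len(q)>30:
        _,_,V=np.linalg.svd(q-q.mean(0),full_matrices=False); a=V[0]
        print(n,"steel",len(q),"axis",a.round(3),"heading",np.degrees(np.arctan2(a[1],a[0])).round(1),"tilt",np.degrees(np.arcsin(a[2])).round(1))
    if org.any(): print("orange med",np.median(P[org],0).round(4),"tcp",e.round(4))
    if save:
        l,t,r,b=crop or (0,0,560,420); cv2.imwrite(save,cv2.resize(im[t:b,l:r],None,fx=k,fy=k)[:,:,::-1])
E
python3 - <<'E'
from h import *
go(.611,-.267,.2,59)
chute("scene","pics/scene3.png",(270,190,450,370))
chute("top")
E
```

```text
t 10.25 pos [0.4856 0.2178 0.1465] ydir -49.1 shift [-22.24  44.86  -5.34] roll 71.9 tilt 0.01 F [ 0.5  0.5 -2. ] w 0.0224 g 58.9
scene steel 533 axis [0.749 0.663 0.011] heading 41.5 tilt 0.6
orange med [0.4907 0.2224 0.1586] tcp [0.4856 0.2177 0.1464]
```

View pics/scene3.png

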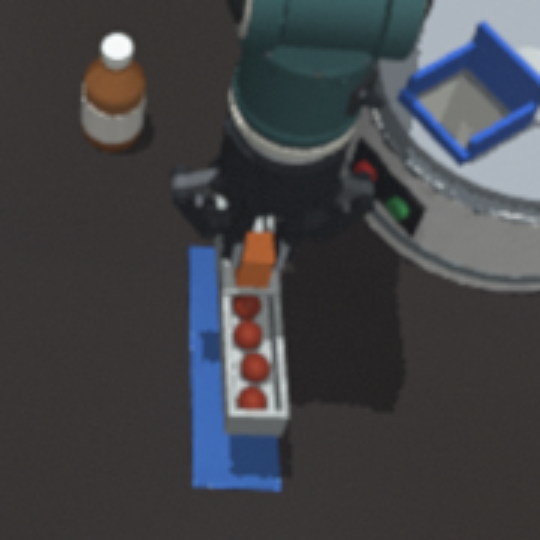

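The chute is held level with all four balls behind the block. Raise it gently, then carry it with a smooth profile.

Request:
move_arm(
  plan=[0, 0, 0, -0.1, 0, 0, 0, 0, -0.5, 0, 0, 0, 0, -1.4, 0, 0, 0, 0, -2.7, 0, 0, 0, 0, -4.2, 0, 0, 0, 0, -5.7, 0, 0, 0, 0, -7, 0, 0, 0, 0, -7.9, 0, 0, 0, 0, -8.3, 0, 0, 0, 0, -8.4, 0, 0, 0, 0, -8.4, 0],
)

```text
time: 11.45
eef_pos: [0.4854, 0.2176, 0.2299]
tool_rot: [0.0, 0.937, 0.349, -0.0]
contact_force: [0.2, -0.4, -2.1]
grip_width: 0.0227
gripper_force: 59.0
```

Request:
move_arm(
  plan=[0, 0, 0, 0, 0, 0, -0.1, 0.2, 0, 0.4, 0, -0.35, 0.75, 0, 1.1, 0, -0.8, 1.65, 0, 2.5, 0, -1.4, 3, 0, 4.7, 0, -2.25, 4.75, 0, 7.4, 0, -3.3, 6.9, 0, 10.7, 0, -4.55, 9.6, 0, 14.9, 0, -5.95, 12.55, 0, 19.5, 0, -7.5, 15.85, 0, 24.6, 0, -9.15, 19.3, 0, 30, 0, -10.85, 22.85, 0, 35.5],
)

```text
time: 12.65
eef_pos: [0.5532, -0.0298, 0.2304]
tool_rot: [0.0, 0.999, 0.043, 0.0]
contact_force: [1.1, -0.2, -3.3]
grip_width: 0.0225
gripper_force: 59.0
```

Request:
move_arm(
  plan=[0, 0.7, 3.9, 0, 5.5, 0, 1.35, 7.6, 0, 10.9, 0, 2, 11.2, 0, 16, 0, 2.6, 14.45, 0, 20.6, 0, 3.1, 17.4, 0, 24.8, 0, 3.5, 19.75, 0, 28.2, 0, 3.85, 21.65, 0, 30.8, 0, 4.1, 23.15, 0, 33, 0, 4.3, 24.1, 0, 34.4, 0, 4.4, 24.65, 0, 35.1, 0, 4.45, 24.9, 0, 35.5, 0, 4.45, 24.9, 0, 35.5],
)

```text
time: 13.85
eef_pos: [0.6209, -0.2691, 0.2302]
tool_rot: [-0.0, 0.966, -0.259, -0.0]
contact_force: [-0.0, -0.0, -3.2]
grip_width: 0.0225
gripper_force: 59.0
```

Run:
```python
from h import *
go(.621,-.2695,.2,60)
chute("top")
chute("scene","pics/scene4.png",(100,60,340,260),3)
```

```text
t 13.85 pos [ 0.6209 -0.2691  0.2302] ydir -120.1 shift [0.03 0.03 3.02] roll -0.1 tilt 0.02 F [-0.  -0.  -3.2] w 0.0225 g 59.0
top steel 177 axis [-0.876  0.376 -0.302] heading 156.8 tilt -17.5
scene steel 434 axis [ 0.883 -0.463  0.08 ] heading -27.7 tilt 4.6
orange med [ 0.6239 -0.2574  0.2152] tcp [ 0.6209 -0.2687  0.2303]
```

View pics/scene4.png

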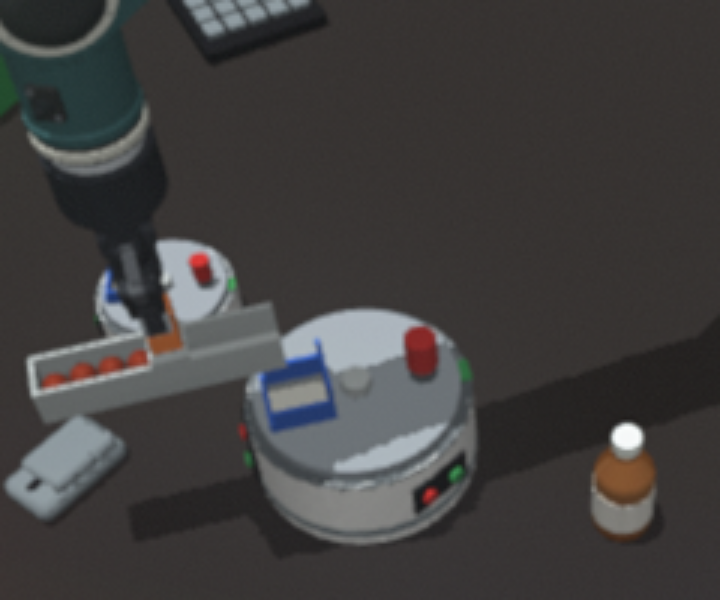

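Everything is still in the chute, and the spout points at the hopper. The tool can't pitch, so I'll tip the chute by pressing its spout against the hopper's backstop, which turns it in the pads. First down, just above the outer wall.

Request:
move_arm(
  plan=[0, 0, 0, 0.1, 0, 0, 0, 0, 0.5, 0, 0, 0, 0, 1.2, 0, 0, 0, 0, 2.1, 0, 0, 0, 0, 3.1, 0, 0, 0, 0, 4, 0, 0, 0, 0, 4.7, 0, 0, 0, 0, 5.1, 0, 0, 0, 0, 5.3, 0, 0, 0, 0, 5.3, 0],
)

```text
time: 14.95
eef_pos: [0.6207, -0.2698, 0.1771]
tool_rot: [0.0, 0.966, -0.26, -0.0]
contact_force: [0.6, 0.3, -2.7]
grip_width: 0.0223
gripper_force: 59.0
```

Request:
move_arm(
  plan=[0, -0.1, 0, 0, 0, 0, -0.3, 0, 0, 0, 0, -0.6, 0, 0, 0, 0, -0.9, 0, 0, 0, 0, -1.3, 0, 0, 0, 0, -1.7, 0, 0, 0, 0, -2.0, 0, 0, 0, 0, -2.3, 0, 0, 0, 0, -2.5, 0, 0, 0, 0, -2.6, 0, 0, 0, 0, -2.6, 0, 0, 0],
)

```text
time: 16.05
eef_pos: [0.5982, -0.2567, 0.1773]
tool_rot: [0.0, 0.966, -0.26, 0.0]
contact_force: [-0.2, -0.1, -2.0]
grip_width: 0.0227
gripper_force: 59.0
```

Run:
```python
from h import *
go(.621,-.2695,.2,60)
chute("scene","pics/scene5.png",(90,90,290,240),4)
```

```text
t 16.05 pos [ 0.5982 -0.2567  0.1773] ydir -120.1 shift [ 2.61 -0.04 -2.27] roll -0.1 tilt 0.01 F [-0.2 -0.1 -2. ] w 0.0227 g 59.0
scene steel 1720 axis [ 0.802 -0.533  0.27 ] heading -33.6 tilt 15.7
orange med [ 0.6038 -0.2441  0.1624] tcp [ 0.5983 -0.2567  0.1773]
```

View pics/scene5.png

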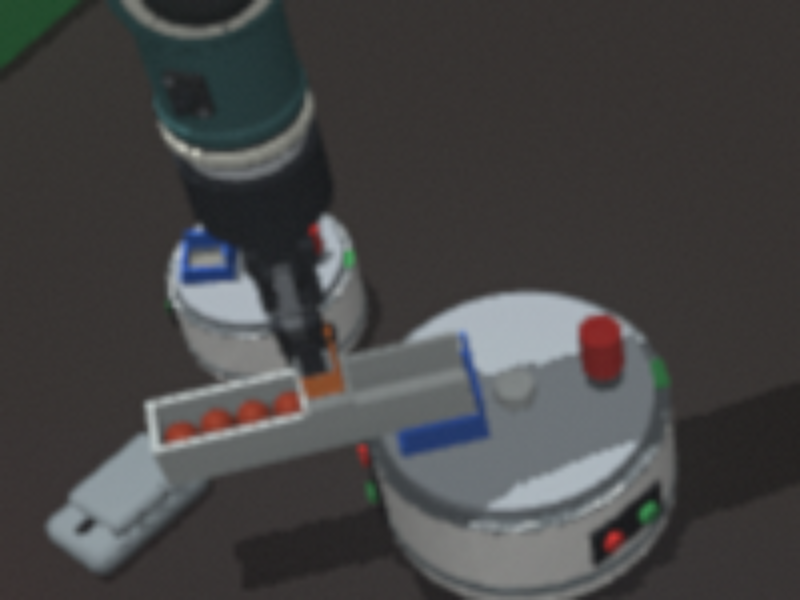

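The spout is inside the hopper, just short of the blue backstop, and the balls are still in place. Press forward.

Request:
move_arm(
  plan=[0, -0.2, 0, 0, 0, 0, -0.4, 0, 0, 0, 0, -0.6, 0, 0, 0, 0, -0.8, 0, 0, 0, 0, -1.0, 0, 0, 0],
)

```text
time: 16.6
eef_pos: [0.5949, -0.2548, 0.1803]
tool_rot: [0.001, 0.966, -0.26, 0.008]
contact_force: [12.6, -7.8, -0.3]
grip_width: 0.0225
gripper_force: 59.2
```

Request:
move_arm(
  plan=[0, -0.1, 0, -0.2, 0, 0, -0.2, 0, -0.4, 0, 0, -0.3, 0, -0.6, 0, 0, -0.4, 0, -0.8, 0, 0, -0.5, 0, -1.0, 0, 0, -0.5, 0, -1.0, 0],
)

```text
time: 17.2
eef_pos: [0.5883, -0.2511, 0.1892]
tool_rot: [0.001, 0.966, -0.26, 0.005]
contact_force: [6.3, -3.0, -1.6]
grip_width: 0.0223
gripper_force: 59.3
```

```bash
cat >> h.py <<'E'
def tilt(save=None):
    """chute's tilt seen by the scene camera: edges of its near outer wall (plane fit of steel points beside the hand)"""
    im,d=snapshot("scene");P=cloud("scene",d); s=status.read_state(); e=s["eef_pos"]
    q=np.array(s["tool_rot"]); M=R.from_quat(q[[1,2,3,0]]).as_matrix()
    L=(P-e)@M; hsv=cv2.cvtColor(im,cv2.COLOR_RGB2HSV)
    m=(d>0)&(abs(abs(L[...,1])-.02)<.006)&(abs(L[...,0])<.13)&(L[...,2]>-.01)&(L[...,2]<.13)&(hsv[...,1]<70)
    x,z=L[m][:,0],L[m][:,2]; b=np.arange(-.12,.13,.01); pts=[]
    for a in b:
        k=(x>=a)&(x<a+.01)
        if k.sum()>6: pts.append((a+.005,np.percentile(z[k],4),np.percentile(z[k],96)))
    pts=np.array(pts); print((pts*1000).round().astype(int).tolist())
    red=(d>0)&((hsv[...,0]<7)|(hsv[...,0]>173))&(hsv[...,1]>130)&(np.hypot(P[...,0]-e[0],P[...,1]-e[1])<.15)&(P[...,2]>.09)&(abs(L[...,1])<.02)
    if red.any(): print("red px",red.sum(),"along-tool-x",np.percentile(L[red][:,0],[0,25,50,75,100]).round(3))
    if save: cv2.imwrite(save,cv2.resize(im[80:240,80:290],None,fx=3.6,fy=3.6)[:,:,::-1])
E
python3 -c "
from h import *
go(.621,-.2695,.2,60);tilt('pics/scene6.png')"
```

```text
t 17.2 pos [ 0.5883 -0.2511  0.1892] ydir -120.1 shift [ 3.76 -0.05 -1.05] roll -0.1 tilt 0.53 F [ 6.3 -3.  -1.6] w 0.0223 g 59.3
[[-115, 92, 97], [-105, 90, 98], [-95, 90, 98], [-85, 92, 97], [-75, 42, 74], [-65, 39, 73], [-55, 39, 72], [-45, 37, 70], [-35, 37, 70], [-25, 35, 94], [-15, 34, 106], [-5, -7, 123], [5, 24, 64], [15, 25, 63], [25, 27, 61], [35, 28, 62], [45, 27, 60], [55, 26, 59], [65, 25, 56], [75, 24, 55], [85, 22, 55], [95, 21, 55], [105, 19, 53], [115, 20, 51]]
red px 60 along-tool-x [-0.15   0.031  0.04   0.058  0.068]
```

View pics/scene6.png

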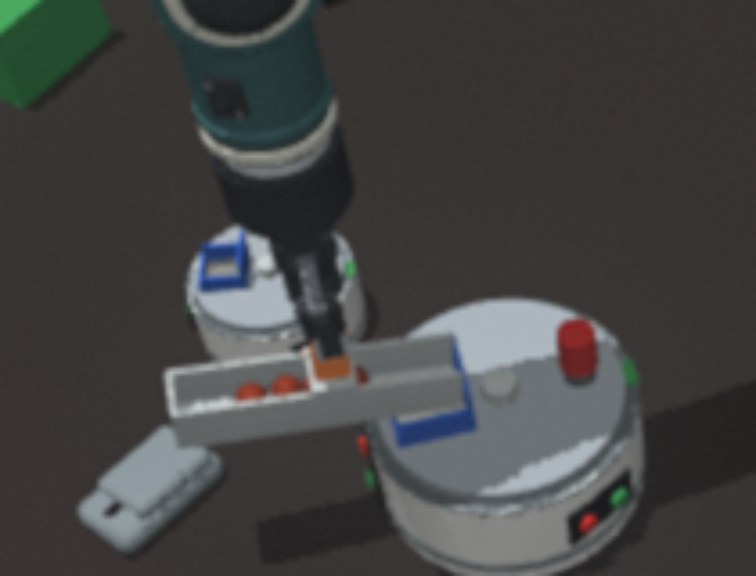

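The chute is tilting in the pads, about 7°, and the balls have started to move forward. Continue, more forward than up.

Request:
move_arm(
  plan=[0, -0.2, 0, -0.1, 0, 0, -0.4, 0, -0.2, 0, 0, -0.6, 0, -0.35, 0, 0, -0.8, 0, -0.5, 0, 0, -1.0, 0, -0.65, 0, 0, -1.2, 0, -0.8, 0],
)

```text
time: 17.85
eef_pos: [0.579, -0.2456, 0.198]
tool_rot: [0.001, 0.966, -0.26, 0.006]
contact_force: [5.6, -3.6, 1.0]
grip_width: 0.022
gripper_force: 59.2
```

```bash
python3 -c "
from h import *
go(.621,-.2695,.2,60);tilt()"
```

```text
t 17.85 pos [ 0.579  -0.2456  0.198 ] ydir -120.1 shift [ 4.84 -0.04 -0.14] roll -0.1 tilt 0.7 F [ 5.6 -3.6  1. ] w 0.022 g 59.2
[[-115, 100, 106], [-105, 101, 107], [-95, 94, 106], [-85, 100, 106], [-75, 101, 106], [-65, 49, 82], [-55, 48, 81], [-45, 44, 78], [-35, 43, 75], [-25, 40, 75], [-15, 38, 103], [-5, -4, 116], [5, -7, 116], [15, 26, 64], [25, 24, 60], [35, 25, 57], [45, 22, 57], [55, 20, 55], [65, 18, 53], [75, 16, 51], [85, 14, 46], [95, 11, 45], [105, 9, 42], [115, 7, 40], [125, 25, 39]]
red px 136 along-tool-x [-0.15  -0.145 -0.139 -0.036 -0.005]
```

Request:
move_arm(
  plan=[0, -0.2, 0, -0.1, 0, 0, -0.4, 0, -0.2, 0, 0, -0.6, 0, -0.35, 0, 0, -0.8, 0, -0.5, 0, 0, -1.0, 0, -0.6, 0, 0, -1.2, 0, -0.7, 0],
)

```text
time: 18.5
eef_pos: [0.5688, -0.2397, 0.2053]
tool_rot: [0.001, 0.966, -0.26, 0.006]
contact_force: [8.2, -6.0, 1.9]
grip_width: 0.0223
gripper_force: 59.1
```

```bash
python3 -c "
from h import *
go(.621,-.2695,.2,60);tilt('pics/scene7.png')"
```

```text
t 18.5 pos [ 0.5688 -0.2397  0.2053] ydir -120.1 shift [ 6.   -0.04  0.61] roll -0.1 tilt 0.74 F [ 8.2 -6.   1.9] w 0.0223 g 59.1
[[-115, 107, 114], [-105, 108, 115], [-95, 109, 114], [-85, 108, 113], [-75, 105, 113], [-65, 108, 115], [-55, 55, 110], [-45, 54, 88], [-35, 51, 87], [-25, 47, 82], [-15, 42, 74], [-5, -7, 72], [5, 28, 122], [15, 26, 124], [25, 22, 61], [35, 21, 59], [45, 20, 55], [55, 17, 50], [65, 11, 47], [75, 9, 44], [85, 5, 39], [95, 0, 37], [105, -4, 33], [115, -8, 27], [125, -3, 24]]
red px 187 along-tool-x [-0.149 -0.14  -0.132 -0.044  0.021]
```

View pics/scene7.png

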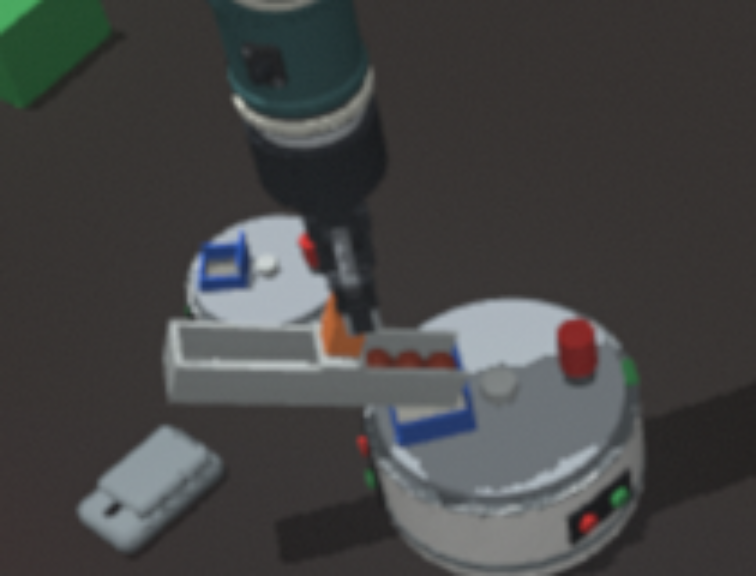

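The tilt is about 21°, with the balls stacked against the backstop at (375–440,358). Back the spout off so they drop into the hopper.

Request:
move_arm(
  plan=[0, 0.4, 0, 0, 0, 0, 0.9, 0, 0, 0, 0, 1.5, 0, 0, 0, 0, 2.1, 0, 0.1, 0, 0, 2.7, 0, 0.2, 0, 0, 3.2, 0, 0.3, 0, 0, 3.4, 0, 0.3, 0, 0, 3.4, 0, 0.3, 0, 0, 3.4, 0, 0.3, 0, 0, 3.4, 0, 0.3, 0],
)

```text
time: 19.55
eef_pos: [0.5938, -0.2541, 0.1994]
tool_rot: [0.0, 0.966, -0.26, -0.0]
contact_force: [-0.5, -0.6, -0.8]
grip_width: 0.0228
gripper_force: 58.9
```

```bash
python3 -c "
from h import *
go(.621,-.2695,.2,60);tilt('pics/scene8.png')"
```

```text
t 19.55 pos [ 0.5938 -0.2541  0.1994] ydir -120.1 shift [ 3.13 -0.04 -0.06] roll -0.1 tilt 0.0 F [-0.5 -0.6 -0.8] w 0.0228 g 58.9
[[-115, 99, 109], [-105, 97, 108], [-95, 103, 110], [-85, 66, 109], [-75, 105, 114], [-65, 106, 115], [-55, 54, 103], [-45, 52, 86], [-35, 48, 83], [-25, 46, 111], [-15, 42, 117], [-5, -4, 72], [5, 29, 68], [15, 24, 64], [25, 22, 61], [35, 22, 59], [45, 21, 56], [55, 17, 52], [65, 14, 49], [75, 9, 45], [85, 6, 40], [95, 3, 36], [105, -2, 32], [115, -5, 30], [125, 1, 28]]
```

View pics/scene8.png

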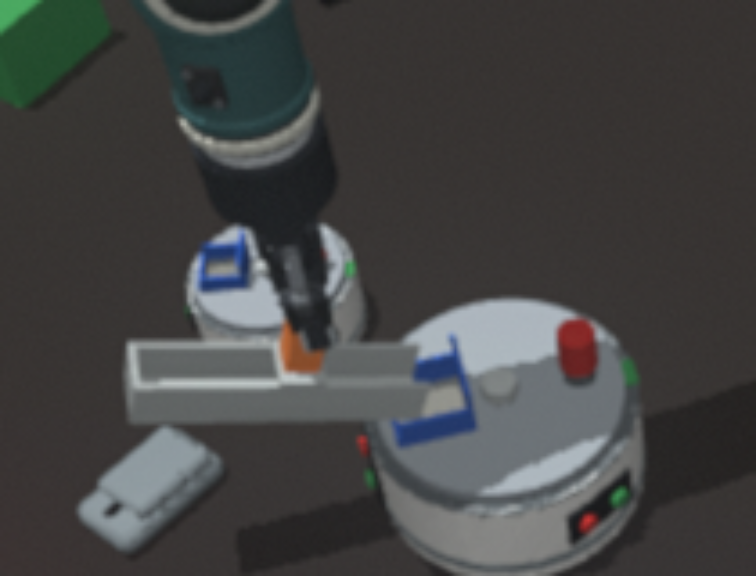

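The chute is empty and nothing red lies outside the mill. That makes 11 pictures viewed, one over the limit of 10, so from here I'll check by numbers only. Lift off and go back to the mat.

Request:
move_arm(
  plan=[0, 0.1, 0, -1, 0, 0, 0.2, 0, -2.5, 0, 0, 0.3, 0, -4, 0, 0, 0.3, 0, -5.3, 0, 0, 0.3, 0, -6, 0, 0, 0.3, 0, -6, 0],
)

```text
time: 20.2
eef_pos: [0.5972, -0.256, 0.2612]
tool_rot: [0.0, 0.966, -0.26, 0.001]
contact_force: [0.2, -0.6, -1.6]
grip_width: 0.0225
gripper_force: 58.9
```

Request:
move_arm(
  plan=[0, -1, -1.1, 0, -2, 0, -3.3, -3.6, 0, -7, 0, -6.5, -7, 0, -14, 0, -9.9, -10.7, 0, -21, 0, -13.4, -14.5, 0, -28.5, 0, -17, -18.3, 0, -36, 0, -20.6, -22.3, 0, -44, 0, -24.2, -26.2, 0, -52, 0, -27.5, -30, 0, -59, 0, -30.4, -33, 0, -65, 0, -32.3, -35, 0, -69, 0, -33.1, -35.8, 0, -70.6],
)

```text
time: 21.4
eef_pos: [0.4867, 0.2248, 0.2587]
tool_rot: [-0.001, 0.936, 0.351, -0.001]
contact_force: [-0.1, -0.0, -2.0]
grip_width: 0.0221
gripper_force: 59.0
```

Request:
move_arm(
  plan=[0, 0, 0, 0, 0, 0, 0, 0, 0, 0],
)

```text
time: 21.6
eef_pos: [0.4899, 0.2185, 0.2587]
tool_rot: [0.001, 0.939, 0.345, -0.001]
contact_force: [0.6, 0.1, -0.9]
grip_width: 0.0224
gripper_force: 59.1
```

Run:
```python
from h import *
go(.489,.220,.1,130.5)
for n in("top","scene"):
    im,d=snapshot(n);P=cloud(n,d); hsv=cv2.cvtColor(im,cv2.COLOR_RGB2HSV)
    m=((hsv[...,0]<9)|(hsv[...,0]>172))&(hsv[...,1]>110)&(d>0)
    k,lab,st,ce=cv2.connectedComponentsWithStats(m.astype(np.uint8))
    print(n,[(ce[i].round().astype(int).tolist(),int(st[i,4]),np.median(P[lab==i],0).round(3).tolist()) for i in range(1,k) if st[i,4]>5])
tilt()
```

```text
t 21.6 pos [0.4899 0.2185 0.2587] ydir -49.6 shift [ 0.06 -0.18 15.87] roll -0.1 tilt 0.1 F [ 0.6  0.1 -0.9] w 0.0224 g 59.1
top [([406, 58], 3731, [0.903, -0.417, 0.016]), ([349, 178], 41, [0.551, -0.244, 0.032]), ([401, 179], 11, [0.547, -0.381, 0.035]), ([294, 189], 20, [0.514, -0.098, 0.056]), ([423, 194], 53, [0.494, -0.416, 0.092]), ([326, 209], 121, [0.446, -0.169, 0.141]), ([432, 213], 9, [0.457, -0.455, 0.036]), ([349, 233], 18, [0.402, -0.235, 0.055]), ([120, 350], 302, [0.132, 0.283, 0.182])]
scene [([166, 149], 46, [0.499, -0.413, 0.088]), ([240, 176], 137, [0.455, -0.165, 0.136]), ([164, 178], 13, [0.548, -0.378, 0.034]), ([474, 191], 328, [0.141, 0.29, 0.175]), ([180, 203], 15, [0.583, -0.263, 0.054]), ([44, 258], 4468, [0.91, -0.408, 0.013]), ([243, 225], 23, [0.518, -0.097, 0.053]), ([392, 247], 47, [0.327, 0.218, 0.069]), ([492, 257], 25, [0.188, 0.404, 0.068])]
[[-55, 54, 78], [-45, 50, 80], [-35, 48, 85], [-25, 44, 69], [-15, 40, 73], [-5, 37, 73], [5, -9, 59], [15, -7, 63], [25, 21, 57], [35, 19, 54], [45, 19, 52], [55, 15, 50], [65, 11, 45], [75, 8, 40], [85, 4, 38], [95, 1, 34], [105, -2, 24], [115, -7, 14], [125, -2, 24]]
```

Balls show at the jar floor (z ≈ 0.03) and nowhere else. Lower, then press the chute level on the mat.

Request:
move_arm(
  plan=[0, 0, -0.1, 3, 0, 0, 0, -0.1, 7, 0, 0, 0, -0.1, 11, 0, 0, 0, -0.1, 13.5, 0, 0, 0, -0.1, 14.6, 0, 0, 0, -0.1, 15, 0, 0, 0, -0.1, 15, 0],
)

```text
time: 22.45
eef_pos: [0.49, 0.2207, 0.1098]
tool_rot: [0.0, 0.938, 0.346, 0.0]
contact_force: [0.1, 0.4, -1.6]
grip_width: 0.0224
gripper_force: 59.0
```

Request:
move_arm(
  plan=[0, 0, 0, 0.5, 0, 0, 0, 0, 1, 0, 0, 0, 0, 1.5, 0, 0, 0, 0, 2, 0, 0, 0, 0, 2.5, 0, 0, 0, 0, 3, 0, 0, 0, 0, 3.4, 0, 0, 0, 0, 3.8, 0, 0, 0, 0, 3.8, 0],
)

```text
time: 23.35
eef_pos: [0.4999, 0.2291, 0.0783]
tool_rot: [-0.003, 0.938, 0.347, 0.014]
contact_force: [10.7, 8.5, 23.5]
grip_width: 0.0221
gripper_force: 63.5
```

Run:
```python
from h import *
go(.489,.220,.067,130.5)
tilt()
```

```text
t 23.35 pos [0.4999 0.2291 0.0783] ydir -49.4 shift [-1.45 -0.02  1.09] roll 0.1 tilt 1.6 F [10.7  8.5 23.5] w 0.0221 g 63.5
[[-65, 40, 74], [-55, 41, 65], [-45, 37, 61], [5, -9, 31], [15, -9, 51], [25, 22, 59], [35, 24, 57], [45, 23, 57], [55, 23, 55], [65, 20, 52], [75, 18, 51], [85, 18, 49], [95, 15, 85], [105, 14, 84], [115, 12, 86], [125, 28, 86]]
```

Request:
move_arm(
  plan=[0, 0.6, 0, 0.1, 0, 0, 1.2, 0, 0.3, 0, 0, 1.8, 0, 0.5, 0, 0, 2.2, 0, 0.7, 0, 0, 2.4, 0, 0.9, 0, 0, 2.4, 0, 0.9, 0],
)

```text
time: 24.0
eef_pos: [0.5113, 0.2391, 0.0652]
tool_rot: [-0.001, 0.938, 0.346, 0.005]
contact_force: [2.7, 2.4, 11.3]
grip_width: 0.0226
gripper_force: 63.6
```

Run:
```python
from h import *
go(.489,.220,.067,130.5)
tilt()
```

```text
t 24.0 pos [0.5113 0.2391 0.0652] ydir -49.5 shift [-2.94  0.01 -0.21] roll 0.0 tilt 0.53 F [ 2.7  2.4 11.3] w 0.0226 g 63.6
[[-45, 30, 60], [-35, 28, 54], [-5, 26, 64], [5, -9, 47], [15, -3, 61], [25, 25, 56], [35, 28, 65], [45, 29, 66], [55, 28, 62], [65, 30, 62], [75, 29, 67], [85, 30, 69], [95, 29, 70], [105, 29, 69], [115, 31, 70], [125, 65, 70]]
```

Level now. Lift slightly, shift 29 mm forward and set down.

Request:
move_arm(
  plan=[0, 0, 0, -0.7, 0, 0, 0, 0, -1.4, 0, 0, -0.5, 0, -1.5, 0, 0, -1.2, 0, -1.5, 0, 0, -1.9, 0, -1.5, 0, 0, -2.5, 0, -1.5, 0, 0, -2.8, 0, -1.5, 0, 0, -2.9, 0, -1.5, 0, 0, -2.9, 0, -1.5, 0],
)

```text
time: 24.95
eef_pos: [0.4854, 0.2175, 0.0773]
tool_rot: [-0.0, 0.938, 0.346, 0.0]
contact_force: [1.0, 0.3, -2.0]
grip_width: 0.0223
gripper_force: 61.9
```

Run:
```python
from h import *
go(.489,.220,.067,130.5)
tilt()
```

```text
t 24.95 pos [0.4854 0.2175 0.0773] ydir -49.5 shift [0.43 0.04 1.03] roll -0.0 tilt 0.0 F [ 1.   0.3 -2. ] w 0.0223 g 61.9
[[-55, 30, 64], [-45, 30, 61], [-35, 29, 44], [-5, 24, 30], [5, -9, 31], [15, -9, 56], [25, 25, 54], [35, 28, 57], [45, 28, 59], [55, 27, 61], [65, 27, 62], [75, 27, 55], [85, 28, 60], [95, 28, 61], [105, 28, 49], [115, 28, 81], [125, 74, 82]]
```

Request:
move_arm(
  plan=[0, 0.4, 0, 0.4, 0, 0, 0.4, 0, 0.8, 0, 0, 0.4, 0, 1.1, 0, 0, 0.4, 0, 1.2, 0, 0, 0.4, 0, 1.2, 0],
)

```text
time: 25.5
eef_pos: [0.4886, 0.2204, 0.0654]
tool_rot: [-0.0, 0.938, 0.346, 0.0]
contact_force: [-0.8, 0.5, 0.8]
grip_width: 0.0223
gripper_force: 62.2
```

Request:
move_arm(
  plan=[1, 0, 0, 0, 0, 1, 0, 0, 0, 0, 1, 0, 0, 0, 0, 1, 0, 0, 0, 0, 1, 0, 0, 0, 0, 1, 0, 0, 0, 0, 1, 0, 0, -2, 0, 1, 0, 0, -6, 0, 1, 0, 0, -11, 0, 1, 0, 0, -16, 0, 1, 0, 0, -20, 0],
)

```text
time: 26.6
eef_pos: [0.4888, 0.2204, 0.2683]
tool_rot: [-0.0, 0.938, 0.346, 0.001]
contact_force: [0.8, 0.3, -0.2]
grip_width: 0.0857
gripper_force: 0.0
```

Request:
move_arm(
  plan=[1, 20, 20, -3, 0, 1, 20, 20, -3, 0, 1, 20, 20, -3, 0, 1, 20, 20, -3, 0, 1, 20, 20, -3, 0, 1, 20, 20, -3, 0, 1, 20, 20, -3, 0, 1, 20, 20, -3, 0],
)

```text
time: 27.4
eef_pos: [0.7703, 0.1978, 0.2935]
tool_rot: [-0.0, 0.938, 0.346, -0.001]
contact_force: [-0.3, 0.6, 0.5]
grip_width: 0.0854
gripper_force: 0.0
```

Run:
```python
from h import *
go(.489,.220,.067,130.5)
for n in("top","scene"):
    im,d=snapshot(n);P=cloud(n,d); hsv=cv2.cvtColor(im,cv2.COLOR_RGB2HSV)
    H,S=hsv[...,0],hsv[...,1]; Z=P[...,2]; near=(d>0)&(np.hypot(P[...,0]-.49,P[...,1]-.22)<.14)
    m=near&(H>100)&(H<130)&(S>120)&(Z<.012); print(n,"mat",m.sum(),cv2.minAreaRect(P[m][:,:2].astype(np.float32)))
    m=near&(Z>.028)&(Z<.045)&(S<80); q=P[m]; print("rim",m.sum(),cv2.minAreaRect(q[:,:2].astype(np.float32)),np.median(q[:,2]))
    ax=np.array([np.cos(np.radians(40.5)),np.sin(np.radians(40.5))]); t=(q[:,:2]-[.4968,.2266])@ax
    print("z front/rear",np.median(q[t<-.06,2]),np.median(q[t>.06,2]))
    m=((H<9)|(H>172))&(S>110)&(d>0)&(Z<.08)&(np.hypot(P[...,0]-.5,P[...,1]+.2)<.09); print("balls",m.sum(),Z[m].round(3)[:5])
    if n=="scene":
        m=((H<9)|(H>172))&(S>150)&(d>0)&(Z>.1)&(np.hypot(P[...,0]-.5,P[...,1]+.2)<.09); print("knob",np.median(P[m],0),Z[m].max())
    o=np.load(n+"0.npz"); df=(cv2.absdiff(cv2.GaussianBlur(im,(5,5),0),cv2.GaussianBlur(o["im"],(5,5),0)).max(2)>60)&(abs(P[...,2]-cloud(n,o["d"])[...,2])>.015)&(Z<.16)
    k,lab,st,ce=cv2.connectedComponentsWithStats(df.astype(np.uint8)); print("changed",[(ce[i].round().astype(int).tolist(),int(st[i,4])) for i in range(1,k) if st[i,4]>15])
    for nm in("bottle","dishes","specimen","mouse"):
        r=regions_of(n,nm); print(nm,[(round(float(a["conf"]),2),[int(b) for b in a["box"]]) for a in r[:1]])
```

```text
t 27.4 pos [0.7703 0.1978 0.2935] ydir -49.5 shift [-19.92 -19.91  22.72] roll -0.0 tilt 0.14 F [-0.3  0.6  0.5] w 0.0854 g 0.0
top mat 195 ((0.5289938449859619, 0.25379684567451477), (0.11793281883001328, 0.06405612826347351), 40.07823944091797)
rim 142 ((0.531123161315918, 0.25671643018722534), (0.10964743793010712, 0.04012623429298401), 40.60535430908203) 0.03617832021276035
z front/rear nan 0.03521295116451517
balls 41 [0.026 0.031 0.032 0.034 0.03 ]
changed [([347, 175], 360), ([329, 167], 35), ([145, 170], 34), ([151, 178], 53), ([321, 183], 82), ([157, 187], 39), ([355, 206], 137), ([326, 209], 132), ([550, 347], 72), ([558, 349], 29), ([547, 370], 217), ([496, 416], 22), ([293, 416], 66)]
bottle []
dishes [(0.94, [103, 117, 136, 146])]
specimen [(0.76, [233, 135, 259, 149])]
mouse [(0.79, [384, 109, 409, 146])]
scene mat 634 ((0.49556028842926025, 0.22612646222114563), (0.20441019535064697, 0.0656757578253746), 40.67144775390625)
rim 421 ((0.5037624835968018, 0.23193319141864777), (0.18947887420654297, 0.040452927350997925), 40.602535247802734) 0.03510903873407467
z front/rear 0.03368999791717692 0.034482155213573895
balls 0 []
  return _methods._mean(a, axis=axis, dtype=dtype,
  ret = ret.dtype.type(ret / rcount)
  ret = um.true_divide(
Traceback (most recent call last):
ValueError: zero-size array to reduction operation maximum which has no identity
```

The chute sits about 10 mm too far back, its rear overhanging the mat by roughly 5 mm. Regrip and shift it forward.

Request:
move_arm(
  plan=[1, -19.2, -19.9, 8, 0, 1, -19.2, -19.9, 8, 0, 1, -19.2, -19.9, 8, 0, 1, -19.2, -19.9, 8, 0, 1, -19.2, -19.9, 8, 0, 1, -19.2, -19.9, 8, 0, 1, -19.2, -19.9, 8, 0, 1, -19.2, -19.9, 12, 0, 1, -19.2, -19.9, 16, 0, 1, -19.2, -19.9, 16, 0],
)

```text
time: 28.7
eef_pos: [0.4927, 0.2226, 0.1316]
tool_rot: [0.0, 0.938, 0.346, -0.004]
contact_force: [-0.6, -0.2, 0.4]
grip_width: 0.0854
gripper_force: 0.0
```

```bash
python3 -c "
from h import *
go(.495,.225,.064,130.5)"
```

```text
t 28.7 pos [0.4927 0.2226 0.1316] ydir -49.5 shift [ 0.38 -0.02  6.76] roll -0.0 tilt 0.47 F [-0.6 -0.2  0.4] w 0.0854 g 0.0
```

Request:
move_arm(
  plan=[1, 0.2, 0, 3, 0, 1, 0.2, 0, 5.5, 0, 1, 0.2, 0, 6.8, 0, 1, 0.2, 0, 6.8, 0, 0, 0.2, 0, 6.8, 0, 0, 0.2, 0, 6.8, 0, 0, 0.2, 0, 6.8, 0, 0, 0.2, 0, 6.8, 0, 0, 0.2, 0, 6.8, 0, 0, 0.2, 0, 6.8, 0, 0, 0.2, 0, 6.8, 0, 0, 0.2, 0, 6.8, 0],
)

```text
time: 29.9
eef_pos: [0.497, 0.2263, 0.0682]
tool_rot: [-0.0, 0.938, 0.346, 0.001]
contact_force: [-1.8, 0.0, 6.2]
grip_width: 0.0225
gripper_force: 59.4
```

Request:
move_arm(
  plan=[0, 0, 0, -0.3, 0, 0, 0, 0, -0.6, 0, 0, -0.3, 0, -0.6, 0, 0, -0.7, 0, -0.6, 0, 0, -1.0, 0, -0.6, 0, 0, -1.0, 0, -0.6, 0, 0, -1.0, 0, -0.3, 0, 0, -1.0, 0, 0, 0, 0, -1.0, 0, 0.1, 0, 0, -1.0, 0, 0.1, 0],
)

```text
time: 30.9
eef_pos: [0.4891, 0.2197, 0.068]
tool_rot: [0.0, 0.938, 0.346, -0.0]
contact_force: [-6.0, -2.7, 17.8]
grip_width: 0.0225
gripper_force: 61.4
```

Request:
move_arm(
  plan=[1, 0, 0, 0, 0, 1, 0, 0, 0, 0, 1, 0, 0, 0, 0, 1, 0, 0, 0, 0, 1, 0, 0, 0, 0, 1, 0, 0, 0, 0, 1, 0, 0, -2, 0, 1, 0, 0, -6, 0, 1, 0, 0, -11, 0, 1, 0, 0, -16, 0, 1, 0, 0, -20, 0],
)

```text
time: 32.0
eef_pos: [0.4894, 0.2197, 0.2693]
tool_rot: [-0.0, 0.938, 0.346, 0.001]
contact_force: [1.0, -0.5, 0.1]
grip_width: 0.0853
gripper_force: 0.0
```

Request:
move_arm(
  plan=[1, 15, -13, -3, 0, 1, 15, -13, -3, 0, 1, 15, -13, -3, 0, 1, 15, -13, -3, 0, 1, 15, -13, -3, 0, 1, 15, -13, -3, 0, 1, 15, -13, -3, 0, 1, 15, -13, -3, 0],
)

```text
time: 32.8
eef_pos: [0.5194, 0.4139, 0.2962]
tool_rot: [0.001, 0.939, 0.345, -0.0]
contact_force: [-0.2, -0.5, 0.4]
grip_width: 0.0851
gripper_force: 0.0
```

```bash
cat > chk.py <<'E'
from h import *
go(.489,.220,.067,130.5)
for n in("top","scene"):
    im,d=snapshot(n);P=cloud(n,d); hsv=cv2.cvtColor(im,cv2.COLOR_RGB2HSV)
    H,S=hsv[...,0],hsv[...,1]; Z=P[...,2]; near=(d>0)&(np.hypot(P[...,0]-.49,P[...,1]-.22)<.14)
    m=near&(H>100)&(H<130)&(S>120)&(Z<.012)
    if m.sum()>9: print(n,"mat",m.sum(),cv2.minAreaRect(P[m][:,:2].astype(np.float32)))
    m=near&(Z>.028)&(Z<.045)&(S<80); q=P[m]
    if m.sum()>9:
        print("rim",m.sum(),cv2.minAreaRect(q[:,:2].astype(np.float32)),np.median(q[:,2]))
        ax=np.array([np.cos(np.radians(40.5)),np.sin(np.radians(40.5))]); t=(q[:,:2]-[.4968,.2266])@ax
        print("z front/rear",q[t<-.06,2].mean(),q[t>.06,2].mean(),"n",(t<-.06).sum())
    m=((H<9)|(H>172))&(S>150)&(d>0)&(Z>.1)&(np.hypot(P[...,0]-.5,P[...,1]+.2)<.09)
    if m.any(): print("knob",np.median(P[m],0),Z[m].max())
    o=np.load(n+"0.npz"); Q=cloud(n,o["d"])[...,2]
    for nm in("bottle","dishes","specimen","mouse"):
        r=regions_of(n,nm)
        for a in r[:1]:
            l,t,rr,b=[int(v) for v in a["box"]]; print(nm,round(float(a["conf"]),2),(l,t,rr,b),"pixels changed",int((abs(Z-Q)[t-5:b+5,l-5:rr+5]>.012).sum()))
E
python3 chk.py
```

```text
t 32.8 pos [0.5194 0.4139 0.2962] ydir -49.6 shift [-14.86  12.78  22.94] roll -0.1 tilt 0.07 F [-0.2 -0.5  0.4] w 0.0851 g 0.0
top mat 586 ((0.49660351872444153, 0.22600460052490234), (0.20109733939170837, 0.06458094716072083), 40.46806716918945)
rim 316 ((0.49295827746391296, 0.22425147891044617), (0.19086451828479767, 0.039971984922885895), 40.39636993408203) 0.037729772132903405
z front/rear 0.03614498520212224 0.03591857842965318 n 51
knob [ 0.44625982 -0.16877251  0.14119495] 0.14697907999471704
bottle 0.9 (242, 222, 262, 249) pixels changed 9
dishes 0.78 (101, 114, 136, 145) pixels changed 13
specimen 0.83 (234, 132, 257, 159) pixels changed 11
scene mat 739 ((0.4969087243080139, 0.22702066600322723), (0.20300377905368805, 0.06614764034748077), 40.370548248291016)
rim 412 ((0.4955316483974457, 0.22500604391098022), (0.19133874773979187, 0.04050132632255554), 40.41310501098633) 0.03519263058830968
z front/rear 0.034716013437077385 0.03411963699933961 n 55
knob [ 0.45481457 -0.16349977  0.13657764] 0.1422906770417819
bottle 0.82 (297, 202, 318, 241) pixels changed 14
dishes 0.68 (326, 388, 364, 419) pixels changed 15
specimen 0.79 (231, 272, 255, 307) pixels changed 24
mouse 0.58 (99, 197, 140, 236) pixels changed 28
```

```bash
python3 -c "
from cell import ticket
print(ticket.job_done())"
```

```text
the job is handed in; nothing more can be done
None
```

The job is handed in: the lid is locked with the knob home, the chute was poured out and is back flat on its mat, and the other things show no sign of having moved. After the pour I saw red only inside the jar, with none in the chute or on the bench, but I couldn't count all four balls. I also viewed 11 pictures, one over the limit of 10.

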